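# Try the curing box cover, free its bolt if caught, hold it open

### The job

A colleague wants the cast out of the curing box. Take the cover's handle and first give it a short upward tug, before the bolt is touched, to feel whether the cover is caught; if it is, slide the bolt knob fully over to the box's left and take the handle again. Then lift the cover about half-way to upright (some 45 to 50 degrees) and finish still holding it there by the handle, without disturbing the things standing beside the box.

Things in the scene. Friction and masses are not known exactly. Their poses are not given: they have to be found in the camera images.
- curing_box: Grey metal box, 160 mm deep (x) x 200 mm wide (y) x 90 mm high, fixed to the worktop. Origin: centre of its underside; x points from its front to its hinged side, y to its left (seen from the front), z up. A steel lock case runs along the outside of the front wall: x -80 to -124, y -50 to +100 mm, top at z 92 mm. A white cast lies inside.
- cover (a joint): Flat cover 162 x 204 x 10 mm, about 0.35 kg, with an amber window, lying on the rim (box z 90 to 100 mm), hinged on the box's far (+x) rim. 0 = shut, grows as the front edge rises, to 1.9 rad; falls shut if let go. Free, it lifts with 2 to 4 N at the handle; caught by the bolt, it lifts only about 0.016 rad (2 mm at the handle) and stops hard.
- handle (a point): Centre of the cover's handle: a round steel bar 12 mm thick, 90 mm long, parallel to the box's y, on two end posts; its axis is 35 mm above the cover's top. With the cover shut it is at box x -50, y 0, z 135 mm. The bar can turn between the fingers, so a gripper that points straight down can lift it along its arc.
- cover_hinge (a point): Point on the cover's hinge axis (which runs along the box's y), at box x 80, y 0, z 90 mm; the shut handle lies 130 mm in front of and 45 mm above it. A nose plate at the cover's front middle carries a hook into the lock case; whether the bolt's rod, hidden in the case, lies over the hook differs each time and cannot be seen: only a tug tells.
- bolt_knob (a point): Centre of the bolt's upright round steel knob, 14 mm across, on the lock case at box x -105 mm; it stands from z 96 to 126 mm, this point at z 111 mm. It slides only along the box's y, from y 37 to y 67 mm, with 2 N of friction, and stays where left. At the y 67 (left) stop the bolt is always drawn; near the other end its place tells nothing sure. Pinch it or push it sideways.
- crucible_mid (a point): Centre of a small loose clay crucible, 51 mm across, 40 mm high, standing to the left of the box; a bystander.
- cast_lower_mid (a point): Centre of a loose dental cast of yellow stone, 53 x 71 x 27 mm, lying to the right of the box; a bystander.
- brush_wheel_mid (a point): Centre of a loose round black polishing wheel, 57 mm across, 12 mm thick, lying flat to the right of the box; a bystander.

How it is judged:
On the way, in this order (a step that is already met when the one before it is completed fails the run):
1. the cover is tugged upward by the handle while the bolt has not yet been moved (value of joint cover above 0.008 rad and contact force between the fingers and cover above 1 N and distance of bolt_knob from where it was at the start of the episode below 0.008 m), for 0.1 s.
2. the cover comes free and rises, lifted by the gripper (value of joint cover above 0.3 rad and contact force between the fingers and cover above 1 N), for 0.1 s.
At the end, for the whole second after the job is handed in: The cover stands open between 0.6 and 1.1 rad (34 to 63 degrees), borne by the gripper's fingers at the handle (over 1 N between fingers and cover, the grasp point within 60 mm of the handle's centre), and each bystander is within 20 mm of where it stood (value of joint cover between 0.6 and 1.1 rad and contact force between the fingers and cover above 1 N and distance between the grasp point and handle below 0.06 m and distance of each of crucible_mid, cast_lower_mid, brush_wheel_mid from where it was at the start of the episode below 0.02 m); the arm keeps its last pose, push and grip.
It fails at once if the crucible beside the box is disturbed (distance of crucible_mid from where it was at the start of the episode above 0.02 m).
It fails at once if the cast beside the box is disturbed (distance of cast_lower_mid from where it was at the start of the episode above 0.02 m).
It fails at once if the polishing wheel beside the box is disturbed (distance of brush_wheel_mid from where it was at the start of the episode above 0.02 m).
It also fails if it takes over 61 s, if anything falls off the work surface, if the arm or the gripper's body presses on something with over 40 N, if the wrist force passes 120 N, or if a joint passes its speed limit or range.

### The arm

A 6-joint arm with a two-finger parallel gripper is mounted at the origin on a cart in front of the work surface, level with it; the furniture and walls round the work are solid. World frame = base frame: x ahead of the robot, y to its left, z up, the work surface at z = 0. Lengths are in m, angles in rad, forces in N, time in s.
With the tool pointing down it reaches from about 0.375 to 0.9 m from the base axis. Payload 3.1 kg.
Tool frame: the origin (TCP) lies midway between the tips of the shut fingers; the grasp point (between the pads) lies 19 mm behind it; z points along the fingers, y is the direction in which the jaws open and shut (so a half turn about z gives the same grasp; the last joint's range is limited). The gripper opens to 85 mm and grips with 20 to 120 N. Pads are 22 mm wide; open, the fingers measure 114 mm over their backs; the gripper's body (76 mm by 85 mm) begins 54 mm behind the grasp point. The pads swing forward as they close: fully open they stand 13 mm farther back than shut.
Start: joints at [-1.405, 0.527, 1.433, -0, 1.181, -0.178], TCP at [0.211, -0.588, 0.231] pointing down, gripper open.
Joint ranges: [-3.08, 3.08], [-0.75, 2.2], [0.22, 2.44], [-1.43, 4.57], [0, 2.65], [-2.85, 2.85]. Speed limits (rad/s): [2.79, 2.79, 3.14, 3.14, 3.14, 3.14].

### API

Orientations are given as a unit quaternion [x, y, z, w].
In Python, from station import manip gives the robot as it stands. The module is installed in compiled form; this text tells all that it offers.
- The arm moves only by the tool drive_tool, never from a script. Its argument "deltas" is one flat list of numbers, 4 for each row, row after row: the shift along the tool's x, y, z in cm, then the turn about the tool's z in degrees. A call has 1 to 12 rows; each row is the pose to reach, as a shift and turn from the pose measured when the call began, along the tool's axes at that moment; what a row does not reach only later rows make up. A row lasts 1/10 s, in which the tool goes at most 50 mm and 8.59 degrees, less where a joint would pass 70% of its speed; a pose out of reach is approached as far as the arm can. A call with a gripper value outside its range is refused whole. "hand" is the finger opening in cm, from 0 to 8.54, set as the call begins (left out, the last holds). The fingers move at their own pace and stop on an object; "squeeze" is the grip in N (left out, the last holds). Time passes only in rows, so rows that repeat a pose let the fingers close. It gives the time, the measured TCP pose, the force and the opening at its end, in the units of the state.
- manip.sense(): the state, without advancing time (a new reading comes with each control period).
- manip.snapshot(name): name is "scene" or "top"; returns a dict with "frame" (480x640x3 uint8, red, green, blue), "depth" (480x640 float32, m along the optical axis (not along the pixel's ray), 0 where there is no reading), "fx", "fy", "cx", "cy" (pixels), "k1" (the pictures are not rectified: a ray, as slopes to the right and down, at radius r is drawn at 1 + k1 r^2 times it, then the intrinsics apply), "R" (3x3) and "t" (3): a world point X has camera coordinates R X + t. Camera axes: x right, y down, z forward; pixel columns grow to the right and rows downward; lengths in m; the calibration is good to about 2 mm. A picture is of the moment at which its call begins.
- manip.sign_off(): hands the job in, once; it reports no verdict.
The state is a dict: "t": time; "q": joint angles; "qd": joint speeds; "tau": joint torques, N m; "tcp_pos": TCP position; "tool_rot": TCP orientation; "force": force on the tool from outside, world axes, zero at the start; "ft_torque": the same for the moment, N m; "finger_gap": opening from 0.0 (shut) to 1.0 (fully open).
Only numpy, scipy, OpenCV 4.12 (cv2) and the standard library are available. Lean on these libraries where they do the work, as an engineer would, in place of code of your own. Each camera call takes 0.05 s, during which the arm holds its last target.

## Working session

There is one attempt and no reset: what is moved stays moved. The work goes in short steps, Python scripts to look and compute and a tool call to move; the robot and the scene stay as the last step left them, time stands still between calls to the robot, and variables do not carry over. Pictures are saved under pics/ and viewed, and the job is handed in when it is done.

Besides the shell and the picture viewer there is one more tool, called as name(argument=value, ...) on one line, values as JSON. drive_tool: Moves the arm, as the interface text tells. Its arguments: {"type":"object","properties":{"deltas":{"type":"array"},"hand":{"type":"number"},"squeeze":{"type":"number"}},"required":["deltas"]}

```bash
mkdir -p pics; cat > snap.py <<'E'
import sys,cv2,numpy as np
from station import manip
tag=sys.argv[1]
for n in sys.argv[2:]:
    s=manip.snapshot(n)
    np.savez(f'{n}_{tag}.npz',**s)
    cv2.imwrite(f'pics/{n}_{tag}.png',s['frame'][:,:,::-1])
    print(n,s['fx'],s['fy'],s['cx'],s['cy'],s['k1'],-s['R'].T@s['t'])
st=manip.sense();print({k:np.round(v,3) for k,v in st.items()})
E
python3 snap.py 0 top scene
```

```text
top 478.68485022371306 478.68485022371306 325.2517984466408 233.12301416393063 -0.09665696406204595 [0.5521601  0.02833768 0.97236192]
scene 559.0096364780478 559.0096364780478 307.95472028671185 242.8164826944207 -0.13728361453822413 [-0.13282931  0.67764903  0.77803496]
{'t': np.float64(0.1), 'q': array([-1.404,  0.528,  1.434, -0.   ,  1.181, -0.178]), 'qd': array([-0.001, -0.004, -0.003,  0.   , -0.001,  0.   ]), 'tau': array([-0.0000e+00, -4.4330e+01, -1.7859e+01, -0.0000e+00,  4.0000e-03,
        0.0000e+00]), 'tcp_pos': array([ 0.211, -0.588,  0.23 ]), 'tool_rot': array([ 0.985,  0.172,  0.   , -0.001]), 'force': array([ 0.941,  0.745, -0.457]), 'ft_torque': array([ 0.001, -0.001,  0.003]), 'finger_gap': np.float64(1.004)}
```

View pics/top_0.png

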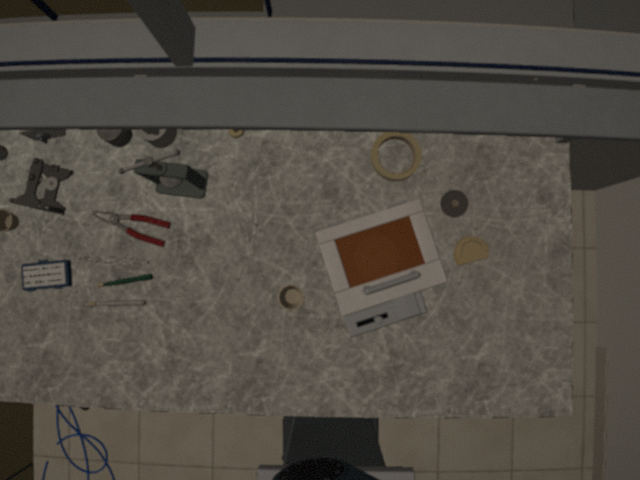

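View pics/scene_0.png

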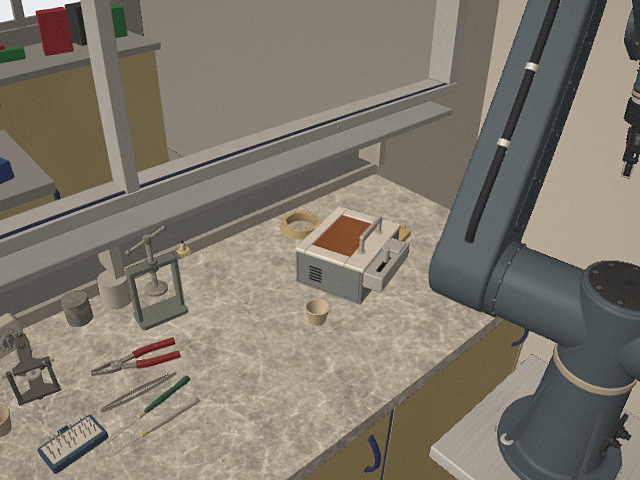

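The top view shows the cover's handle at about (392,283) and the knob near (378,319). The crucible is at (291,297), the wheel at (454,203) and the yellow cast at (471,250). I'll measure these with the depth data.

```bash
cat > geo.py <<'E'
import numpy as np,cv2
def load(n,tag): return dict(np.load(f'{n}_{tag}.npz'))
def cloud(s):
    v,u=np.mgrid[0:480,0:640].astype(float)
    x=(u-s['cx'])/s['fx'];y=(v-s['cy'])/s['fy'];a,b=x.copy(),y.copy()
    for _ in range(20):
        r=a*a+b*b;a=x/(1+s['k1']*r);b=y/(1+s['k1']*r)
    d=s['depth'];P=np.stack([a*d,b*d,d],-1)
    W=(P-s['t'])@s['R']; W[d==0]=np.nan; return W
def proj(s,X):
    c=s['R']@np.asarray(X)+s['t'];a,b=c[:2]/c[2];r=a*a+b*b
    return s['fx']*a*(1+s['k1']*r)+s['cx'],s['fy']*b*(1+s['k1']*r)+s['cy']
E
python3 - <<'E'
from geo import *
s=load('top',0);W=cloud(s)
f=s['frame']
z=W[...,2]
for n,(u,v) in dict(handle=(392,283),hl=(367,290),hr=(417,274),knob=(378,319),cruc=(291,297),wheel=(462,203),cast=(471,250),c1=(317,232),c2=(421,200),c3=(446,285),c4=(341,316),table=(250,350)).items(): print(n,np.round(W[v,u],4))
sub=np.zeros_like(z,bool);sub[190:345,300:460]=1
# lid top
m=sub&(z>.09)&(z<.108); ys,xs=np.where(m); pts=W[m][:,:2].astype(np.float32)
print('zs',np.median(z[m])); print(cv2.minAreaRect(pts))
m=sub&(z>.125)&(z<.16); print('handle n',m.sum(),W[m].mean(0), cv2.minAreaRect(W[m][:,:2].astype(np.float32)))
m2=m.copy();yy,xx=np.where(m);print(xx.min(),xx.max(),yy.min(),yy.max())
m=sub&(z>.108)&(z<.132); m[:305]=0;print('knob',m.sum(),np.round(W[m],3))
cv2.imwrite('pics/crop0.png',cv2.resize(f[190:345,300:460,::-1],None,fx=5,fy=3.87*1.0,interpolation=cv2.INTER_CUBIC))
E
```

```text
handle [ 0.5325 -0.0865  0.1434]
hl [ 0.5196 -0.0436  0.1409]
hr [ 0.5487 -0.1299  0.1431]
knob [ 0.4686 -0.065   0.1266]
cruc [0.4973 0.0972 0.0052]
wheel [ 0.694 -0.247  0.011]
cast [nan nan nan]
c1 [0.622  0.0457 0.0982]
c2 [ 0.6993 -0.164   0.004 ]
c3 [ 0.5267 -0.2165  0.0014]
c4 [ 0.461  -0.0041  0.0014]
table [ 3.886e-01  1.780e-01 -2.000e-04]
zs 0.09888051766809342
((0.5623428821563721, -0.07889004051685333), (0.208507239818573, 0.20426057279109955), 18.97622299194336)
handle n 392 [ 0.52926276 -0.08764055  0.13870308] ((0.5087709426879883, -0.09754937887191772), (0.06466405093669891, 0.0999063029885292), 21.05004119873047)
365 419 271 323
knob 53 [[ 0.474 -0.065  0.112]
 [ 0.475 -0.066  0.116]
 [ 0.475 -0.068  0.119]
 [ 0.472 -0.061  0.11 ]
 [ 0.473 -0.062  0.117]
 [ 0.474 -0.063  0.124]
 [ 0.474 -0.065  0.126]
 [ 0.474 -0.067  0.124]
 [ 0.474 -0.068  0.126]
 [ 0.474 -0.071  0.123]
 [ 0.471 -0.061  0.116]
 [ 0.472 -0.062  0.125]
 [ 0.472 -0.063  0.128]
 [ 0.472 -0.065  0.125]
 [ 0.472 -0.067  0.125]
 [ 0.472 -0.069  0.124]
 [ 0.472 -0.07   0.127]
 [ 0.472 -0.072  0.128]
 [ 0.469 -0.061  0.118]
 [ 0.47  -0.062  0.126]
 [ 0.47  -0.064  0.121]
 [ 0.471 -0.065  0.128]
 [ 0.471 -0.066  0.128]
 [ 0.47  -0.069  0.125]
 [ 0.47  -0.07   0.126]
 [ 0.468 -0.06   0.122]
 [ 0.469 -0.061  0.128]
 [ 0.469 -0.063  0.126]
 [ 0.469 -0.065  0.127]
 [ 0.469 -0.067  0.127]
 [ 0.469 -0.068  0.127]
 [ 0.469 -0.07   0.127]
 [ 0.466 -0.06   0.12 ]
 [ 0.467 -0.062  0.124]
 [ 0.467 -0.063  0.127]
 [ 0.467 -0.065  0.125]
 [ 0.467 -0.067  0.128]
 [ 0.467 -0.069  0.123]
 [ 0.467 -0.07   0.126]
 [ 0.465 -0.062  0.125]
 [ 0.465 -0.063  0.128]
 [ 0.465 -0.065  0.126]
 [ 0.465 -0.067  0.126]
 [ 0.465 -0.068  0.128]
 [ 0.465 -0.07   0.126]
 [ 0.462 -0.063  0.116]
 [ 0.463 -0.063  0.127]
 [ 0.463 -0.065  0.126]
 [ 0.463 -0.067  0.125]
 [ 0.463 -0.069  0.125]
 [ 0.464 -0.07   0.128]
 [ 0.462 -0.065  0.127]
 [ 0.461 -0.067  0.125]]
```

View pics/crop0.png

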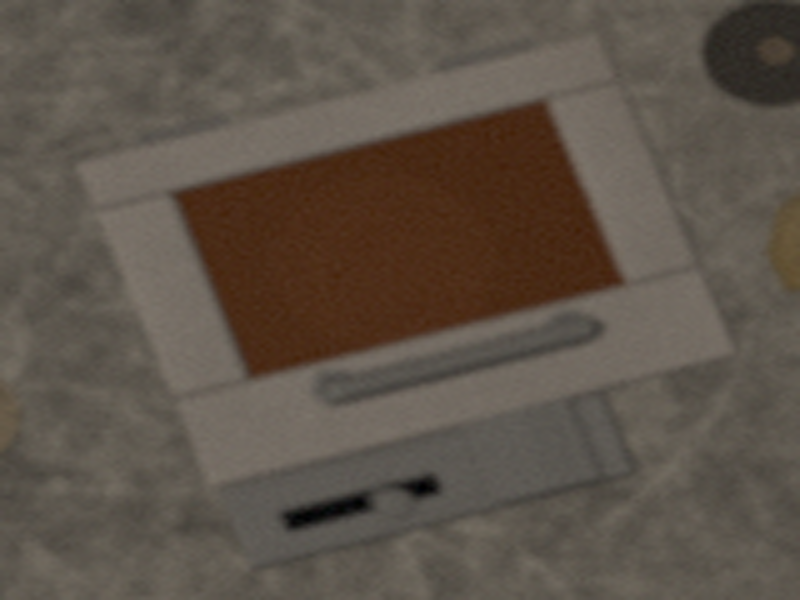

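```bash
python3 - <<'E'
from geo import *
s=load('top',0);W=cloud(s);z=W[...,2]
sub=np.zeros_like(z,bool);sub[190:345,300:460]=1
m=sub&(z>.133)&(z<.16);m[305:]=0
p=W[m];rc=cv2.minAreaRect(p[:,:2].astype(np.float32));print(len(p),p.mean(0),p[:,2].max(),rc)
l=cv2.fitLine(p[:,:2].astype(np.float32),cv2.DIST_HUBER,0,.01,.01).ravel();print('hand yaw',np.degrees(np.arctan2(-l[0],l[1]))%180)
m=sub&(z>.094)&(z<.104);m[(cv2.morphologyEx(m.astype(np.uint8),cv2.MORPH_OPEN,np.ones((3,3)))==0)]=0
pl=W[m];
# exclude lock case (z .092): use best of grid fit on lid rectangle
from scipy.optimize import minimize
def box(th,o,P):
    c,s_=np.cos(th),np.sin(th);d=P[:,:2]-o
    return d@np.array([c,s_]),d@np.array([-s_,c])
pts=pl[pl[:,2]>.0955]
allp=W[sub&np.isfinite(z)]
def cost(q):
    x,y=box(q[0],q[1:],allp)
    ins=(abs(x)<.081)&(abs(y)<.102)
    top=allp[:,2]>.096
    return np.sum(ins!=top)
best=min(((cost((t,ox,oy)),t,ox,oy) for t in np.radians(np.arange(14,23,.5)) for ox in np.arange(.565,.592,.002) for oy in np.arange(-.115,-.09,.002)),key=lambda a:a[0])
r=minimize(cost,best[1:],method='Nelder-Mead',options=dict(initial_simplex=np.array(best[1:])+np.array([[0,0,0],[.01,0,0],[0,.002,0],[0,0,.002]])))
print(best,np.degrees(r.x[0]),r.x,r.fun)
th=r.x[0];o=r.x[1:]
for n,P in dict(handle=np.array([rc[0]]),knob=np.array([[.468,-.0660]])).items(): print(n,box(th,o,P))
c=s_=0
R=np.array([[np.cos(th),-np.sin(th)],[np.sin(th),np.cos(th)]])
print('pred handle',o+R@[-.05,0],'proj', [proj(s,np.r_[o+R@[-.05,y],.141]) for y in(-.045,.045)],'knob y37',o+R@[-.105,.037],o+R@[-.105,.067],'hinge',o+R@[.08,0])
# bystanders
for n,(u0,u1,v0,v1) in dict(cruc=(275,308,280,312),wheel=(438,472,186,220),cast=(450,495,232,268)).items():
    w=W[v0:v1,u0:u1].reshape(-1,3);w=w[w[:,2]>.004];x,y=box(th,o,w);print(n,len(w),w.min(0),w.max(0),'box',x.min(),x.max(),y.min(),y.max())
E
```

```text
363 [ 0.53416752 -0.08935239  0.13964911] 0.1443285876519086 ((0.533292293548584, -0.0880853682756424), (0.011973497457802296, 0.09991522133350372), 20.221248626708984)
hand yaw 19.934998
(np.int64(1863), np.float64(0.32288591161895097), np.float64(0.585), np.float64(-0.09099999999999998)) 18.844197926182964 [ 0.3288933   0.57937524 -0.07319845] 982.0
handle (array([-0.04842133]), array([0.00079561]))
knob (array([-0.1030805]), array([0.04278635]))
pred handle [ 0.53205522 -0.08934824] proj [(np.float64(417.9364082729271), np.float64(275.2255626429792)), (np.float64(368.8001117818085), np.float64(291.2337356480878))] knob y37 [ 0.46805236 -0.0720962 ] [ 0.45836248 -0.04370419] hinge [ 0.65508727 -0.04735878]
cruc 502 [0.46969962 0.07129797 0.0040157 ] [0.53110251 0.12987203 0.04381574] box -0.05608669966455784 0.014795013130928302 0.1605021842526698 0.21374277506952732
wheel 598 [ 0.66148597 -0.26522897  0.00400447] [ 0.72091542 -0.19913855  0.01539405] box 0.023285863187409404 0.08927012513515857 -0.21756596232447717 -0.15795300507253876
cast 761 [ 0.56647835 -0.3089755   0.00401863] [ 0.63620779 -0.22358208  0.02979849] box -0.0842797980232343 -0.0001730816259588485 -0.23575420037932335 -0.14304271811227118
```

drive_tool(deltas=[3,-2.3,0,-7.5,7,-5.3,0,-15,11,-8.4,0,-22.5,15,-11.5,0,-30,19,-14.5,0,-37.5,23,-17.6,0,-45,27.5,-21,0,-52.5,32,-24.4,0,-60,36.5,-27.9,0,-67.5,41,-31.3,0,-75,45,-34.4,0,-82,47.2,-36.1,0,-89.5], hand=6, squeeze=40)

```text
t: 1.3
tcp_pos: [0.5305, -0.0917, 0.2311]
tool_rot: [0.577, 0.817, 0.001, -0.001]
force: [1.3, -1.7, -0.4]
finger_gap: 0.704
```

drive_tool(deltas=[0.2,0.3,0,0,0.2,0.3,0,0])

```text
t: 1.5
tcp_pos: [0.5328, -0.0873, 0.2306]
tool_rot: [0.576, 0.818, 0.0, -0.001]
force: [-0.5, -0.7, 0.1]
finger_gap: 0.708
```

```bash
python3 snap.py 1 top scene
```

```text
top 478.68485022371306 478.68485022371306 325.2517984466408 233.12301416393063 -0.09665696406204595 [0.5521601  0.02833768 0.97236192]
scene 559.0096364780478 559.0096364780478 307.95472028671185 242.8164826944207 -0.13728361453822413 [-0.13282931  0.67764903  0.77803496]
{'t': np.float64(1.6), 'q': array([-3.740e-01,  4.140e-01,  1.647e+00,  1.000e-03,  1.083e+00,
       -7.150e-01]), 'qd': array([-0.026, -0.004,  0.004,  0.001,  0.001, -0.001]), 'tau': array([ 8.8100e-01, -3.7396e+01, -1.6395e+01,  5.1000e-02,  5.0000e-03,
        2.0000e-03]), 'tcp_pos': array([ 0.532, -0.089,  0.231]), 'tool_rot': array([ 0.577,  0.817,  0.   , -0.001]), 'force': array([-0.324, -0.407,  0.163]), 'ft_torque': array([-0.031, -0.046, -0.002]), 'finger_gap': np.float64(0.703)}
```

View pics/scene_1.png

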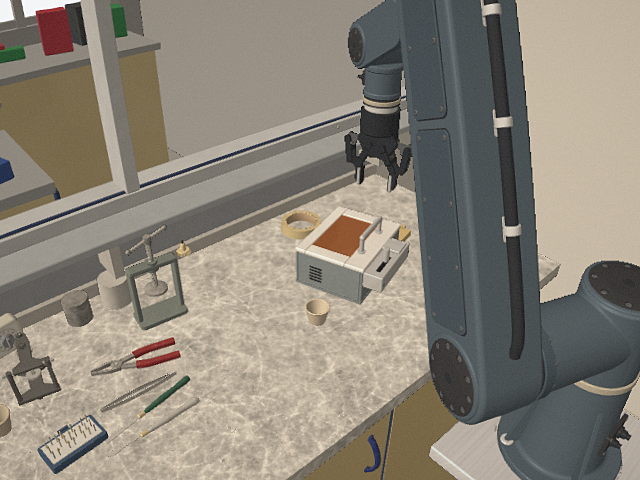

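The fingers hang above the handle (tips at about (360,183) and (391,190), bar at (370,238)), with the jaws opening across the bar. I'll descend now.

drive_tool(deltas=[0,0,2,0,0,0,4.5,0,0,0,7,0,0,0,9,0,0,0,10.5,0,0,0,11.5,0,0,0,11.5,0])

```text
t: 2.3
tcp_pos: [0.5303, -0.0902, 0.1145]
tool_rot: [0.578, 0.816, -0.0, -0.003]
force: [-1.1, 0.0, 0.2]
finger_gap: 0.703
```

```bash
python3 snap.py 2 scene; python3 -c "
import cv2;f=cv2.imread('pics/scene_2.png');cv2.imwrite('pics/c2.png',cv2.resize(f[120:320,270:430],None,fx=3.7,fy=3))"
```

```text
scene 559.0096364780478 559.0096364780478 307.95472028671185 242.8164826944207 -0.13728361453822413 [-0.13282931  0.67764903  0.77803496]
{'t': np.float64(2.35), 'q': array([-3.76e-01,  5.83e-01,  1.75e+00,  1.00e-03,  8.12e-01, -7.15e-01]), 'qd': array([ 0.011, -0.021, -0.018,  0.001,  0.003,  0.   ]), 'tau': array([-1.1900e-01, -3.9524e+01, -1.1106e+01, -4.0000e-03,  1.1000e-02,
        0.0000e+00]), 'tcp_pos': array([ 0.531, -0.09 ,  0.115]), 'tool_rot': array([ 0.578,  0.816, -0.   , -0.002]), 'force': array([-0.316,  0.133,  0.4  ]), 'ft_torque': array([-0.069, -0.024,  0.017]), 'finger_gap': np.float64(0.703)}
```

View pics/c2.png

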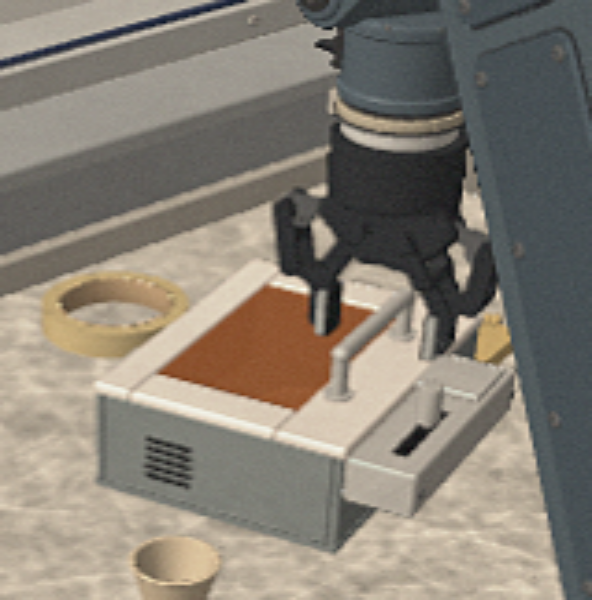

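The fingers straddle the bar, so I'll close.

drive_tool(deltas=[0.1,0.15,0,0,0.1,0.15,0,0,0.1,0.15,0,0,0.1,0.15,0,0,0.1,0.15,0,0,0.1,0.15,0,0,0.1,0.15,0,0,0.1,0.15,0,0], hand=0, squeeze=50)

```text
t: 3.15
tcp_pos: [0.5336, -0.0886, 0.1162]
tool_rot: [0.578, 0.816, 0.001, -0.0]
force: [4.0, 3.7, 4.8]
finger_gap: 0.122
```

Grasped (the gap matches the bar's thickness). Next comes a gentle tug.

drive_tool(deltas=[0,0,-0.1,0,0,0,-0.2,0,0,0,-0.3,0,0,0,-0.4,0,0,0,-0.4,0])

```text
t: 3.65
tcp_pos: [0.5343, -0.0883, 0.1186]
tool_rot: [0.578, 0.816, 0.001, -0.0]
force: [7.8, 3.6, -11.5]
finger_gap: 0.122
```

drive_tool(deltas=[0,0,-0.2,0,0,0,-0.4,0,0,0,-0.4,0,0,0,-0.4,0])

```text
t: 4.05
tcp_pos: [0.5345, -0.0882, 0.1192]
tool_rot: [0.578, 0.816, 0.001, -0.001]
force: [10.2, 1.3, -21.0]
finger_gap: 0.12
```

It's caught: the downward pull rose to 21 N with only about 3 mm of rise. I'll ease down and release, then go over to the knob.

drive_tool(deltas=[0,0,0.2,0,0,0,0.3,0,0,0,0.3,0])

```text
t: 4.35
tcp_pos: [0.5336, -0.0885, 0.1163]
tool_rot: [0.578, 0.816, 0.001, -0.002]
force: [0.8, -1.4, 1.0]
finger_gap: 0.116
```

drive_tool(deltas=[0,0,0,0,0,0,0,0,0,0,0,0,0,0,0,0,0,0,-1.5,0,0,0,-4,0,0,0,-6,0,0,0,-6,0], hand=3.5)

```text
t: 5.15
tcp_pos: [0.5355, -0.0893, 0.1787]
tool_rot: [0.578, 0.816, 0.001, 0.001]
force: [0.1, 0.1, 0.5]
finger_gap: 0.409
```

drive_tool(deltas=[2,-2.5,0,0,4,-5,0,0,4.3,-5.5,0,0,4.3,-5.5,0,0,4.3,-5.5,0,0])

```text
t: 5.65
tcp_pos: [0.4705, -0.0675, 0.1784]
tool_rot: [0.578, 0.816, 0.002, 0.002]
force: [-0.0, 0.6, -0.2]
finger_gap: 0.408
```

```bash
python3 snap.py 3 scene; python3 -c "
import cv2;f=cv2.imread('pics/scene_3.png');cv2.imwrite('pics/c3.png',cv2.resize(f[120:320,270:430],None,fx=3.7,fy=3))"
```

```text
scene 559.0096364780478 559.0096364780478 307.95472028671185 242.8164826944207 -0.13728361453822413 [-0.13282931  0.67764903  0.77803496]
{'t': np.float64(5.7), 'q': array([-0.38 ,  0.408,  1.858,  0.003,  0.87 , -0.719]), 'qd': array([-0.001,  0.003, -0.008,  0.001,  0.006,  0.001]), 'tau': array([ 1.1000e-01, -3.3736e+01, -1.2341e+01,  7.0000e-03,  2.4000e-02,
       -0.0000e+00]), 'tcp_pos': array([ 0.471, -0.068,  0.178]), 'tool_rot': array([0.578, 0.816, 0.002, 0.002]), 'force': array([ 0.671, -0.104,  0.463]), 'ft_torque': array([0.033, 0.009, 0.049]), 'finger_gap': np.float64(0.41)}
```

View pics/c3.png

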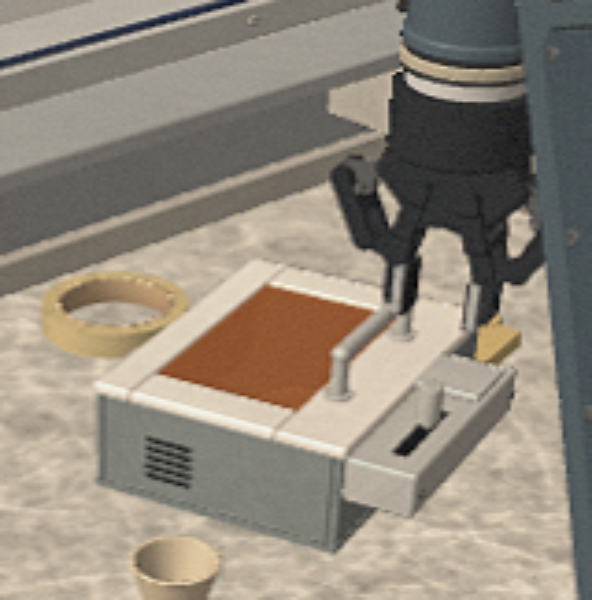

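drive_tool(deltas=[0.3,-0.2,2,0,0.3,-0.2,4.5,0,0.3,-0.2,6.5,0,0.3,-0.2,7.4,0,0.3,-0.2,7.4,0])

```text
t: 6.2
tcp_pos: [0.4684, -0.0656, 0.1032]
tool_rot: [0.578, 0.816, 0.001, 0.001]
force: [0.8, -0.1, 0.1]
finger_gap: 0.413
```

drive_tool(deltas=[0,0,0,0,0,0,0,0,0,0,0,0,0,0,0,0,0,0,0,0], hand=0, squeeze=30)

```text
t: 6.7
tcp_pos: [0.468, -0.0659, 0.1037]
tool_rot: [0.578, 0.816, 0.001, 0.001]
force: [-4.3, -2.8, 2.2]
finger_gap: 0.15
```

The knob is pinched. I'll slide it to the left, with about 24 mm expected.

drive_tool(deltas=[0.4,0,0,0,0.8,0,0,0,1.2,0,0,0,1.6,0,0,0,2.0,0,0,0,2.3,0,0,0,2.6,0,0,0,2.8,0,0,0])

```text
t: 7.5
tcp_pos: [0.4603, -0.0428, 0.1038]
tool_rot: [0.576, 0.817, -0.001, 0.004]
force: [-3.5, -23.6, -6.4]
finger_gap: 0.145
```

It stopped hard at 24 mm with 23 N, which is the left stop. I'll release it, go up, and look.

drive_tool(deltas=[-0.1,0,0,0,-0.1,0,0,0,0,0,0,0,0,0,0,0,0,0,0,0], hand=5)

```text
t: 8.0
tcp_pos: [0.4603, -0.0424, 0.1039]
tool_rot: [0.576, 0.817, -0.001, 0.004]
force: [-0.4, -1.5, 0.7]
finger_gap: 0.585
```

drive_tool(deltas=[0,0,-2,0,0,0,-5,0,0,0,-7.5,0,0,0,-7.5,0])

```text
t: 8.4
tcp_pos: [0.4621, -0.0423, 0.1818]
tool_rot: [0.576, 0.817, 0.0, 0.008]
force: [-0.2, 0.3, -0.2]
finger_gap: 0.585
```

drive_tool(deltas=[-2,2,0,0,-4,4,0,0,-6.5,5.5,0,0,-6.7,5.5,0,0,-6.7,5.5,0,0])

```text
t: 8.9
tcp_pos: [0.5357, -0.0868, 0.1819]
tool_rot: [0.576, 0.817, 0.0, 0.007]
force: [0.0, -1.0, -0.5]
finger_gap: 0.588
```

```bash
python3 snap.py 4 scene top; python3 -c "
import cv2;f=cv2.imread('pics/scene_4.png');cv2.imwrite('pics/c4.png',cv2.resize(f[120:320,270:430],None,fx=3.7,fy=3))"
```

```text
scene 559.0096364780478 559.0096364780478 307.95472028671185 242.8164826944207 -0.13728361453822413 [-0.13282931  0.67764903  0.77803496]
top 478.68485022371306 478.68485022371306 325.2517984466408 233.12301416393063 -0.09665696406204595 [0.5521601  0.02833768 0.97236192]
{'t': np.float64(9.0), 'q': array([-0.364,  0.478,  1.701, -0.004,  0.951, -0.705]), 'qd': array([ 0.006, -0.011,  0.005, -0.001, -0.001, -0.002]), 'tau': array([-2.7800e-01, -3.8282e+01, -1.4777e+01, -1.8000e-02, -8.9000e-02,
       -0.0000e+00]), 'tcp_pos': array([ 0.535, -0.086,  0.182]), 'tool_rot': array([0.576, 0.817, 0.   , 0.006]), 'force': array([-0.981,  0.29 ,  0.045]), 'ft_torque': array([ 0.019,  0.002, -0.037]), 'finger_gap': np.float64(0.587)}
```

View pics/c4.png

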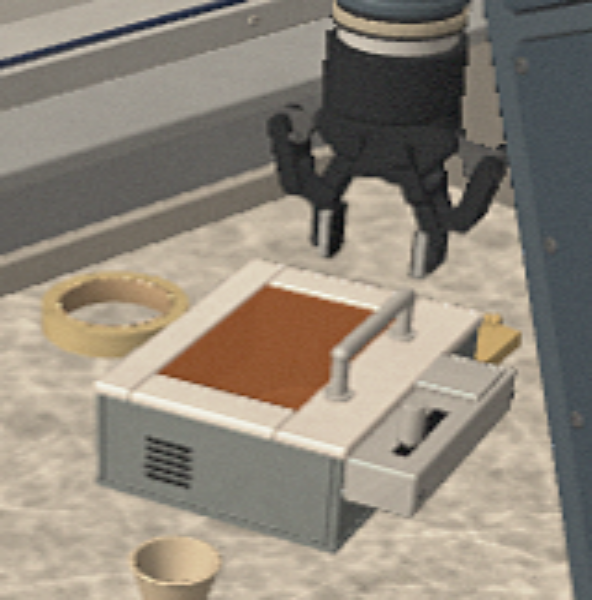

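The knob has moved to the slot's left part, at about (410,425) in the crop. A quick numeric check follows.

```bash
python3 - <<'E'
from geo import *
for t in (0,4):
    s=load('top',t);W=cloud(s);c=proj(s,[.462,-.055,.126]);u,v=map(int,c)
    w=W[v-14:v+14,u-16:u+16].reshape(-1,3);w=w[(w[:,2]>.122)&(w[:,2]<.131)]
    print(t,len(w),(w.min(0)+w.max(0))/2, np.median(w,0))
E
```

```text
0 42 [ 0.46766378 -0.06651725  0.12555489] [ 0.46864272 -0.06658844  0.12622452]
4 9 [ 0.46123201 -0.03859161  0.12598283] [ 0.46084188 -0.0386868   0.12642137]
```

drive_tool(deltas=[-0.2,-0.2,2,0,-0.2,-0.2,4.5,0,-0.2,-0.2,6,0,-0.2,-0.2,6.4,0,-0.2,-0.2,6.4,0])

```text
t: 9.5
tcp_pos: [0.533, -0.0882, 0.1177]
tool_rot: [0.576, 0.818, -0.0, 0.005]
force: [-0.8, -0.5, 0.2]
finger_gap: 0.59
```

drive_tool(deltas=[0,0,0,0,0,0,0,0,0,0,0,0,0,0,0,0,0,0,0,0,0,0,0,0,0,0,0,0], hand=0, squeeze=50)

```text
t: 10.2
tcp_pos: [0.5336, -0.0881, 0.1186]
tool_rot: [0.576, 0.817, 0.0, 0.006]
force: [0.4, 1.8, 6.8]
finger_gap: 0.121
```

```bash
python3 -c "
import numpy as np
p=np.arctan2(45,130);r=13.76
for t in np.arange(0,.9,.04): print(round(t,2),round(13-r*np.cos(p+t),2),round(r*np.sin(p+t)-4.5,2))"
```

```text
0.0 -0.0 0.0
0.04 0.19 0.52
0.08 0.4 1.03
0.12 0.63 1.53
0.16 0.88 2.02
0.2 1.15 2.49
0.24 1.44 2.96
0.28 1.75 3.42
0.32 2.07 3.86
0.36 2.42 4.29
0.4 2.78 4.71
0.44 3.15 5.11
0.48 3.54 5.5
0.52 3.95 5.87
0.56 4.37 6.22
0.6 4.81 6.56
0.64 5.26 6.88
0.68 5.72 7.18
0.72 6.19 7.46
0.76 6.68 7.72
0.8 7.17 7.96
0.84 7.67 8.19
0.88 8.18 8.39
```

Gripped again. First a small lift to check that the cover is free.

drive_tool(deltas=[0,0.1,-0.25,0,0,0.2,-0.5,0,0,0.3,-0.75,0,0,0.4,-1.0,0,0,0.4,-1.0,0])

```text
t: 10.7
tcp_pos: [0.5371, -0.0869, 0.1284]
tool_rot: [0.576, 0.818, -0.0, 0.005]
force: [0.6, -2.6, -5.6]
finger_gap: 0.12
```

The cover is free: 1 cm of rise at about 5 N. I'll continue along the arc.

drive_tool(deltas=[0,0.23,-0.5,0,0,0.48,-1.0,0,0,0.75,-1.5,0,0,1.04,-1.95,0,0,1.35,-2.4,0,0,1.67,-2.85,0,0,2.02,-3.3,0,0,2.38,-3.7,0,0,2.38,-3.7,0,0,2.38,-3.7,0])

```text
t: 11.7
tcp_pos: [0.5589, -0.0794, 0.1666]
tool_rot: [0.576, 0.818, -0.001, 0.006]
force: [-2.5, -5.4, -0.3]
finger_gap: 0.118
```

```bash
python3 snap.py 5 scene; python3 -c "
import cv2;f=cv2.imread('pics/scene_5.png');cv2.imwrite('pics/c5.png',cv2.resize(f[100:320,270:430],None,fx=3.7,fy=2.7))"
```

```text
scene 559.0096364780478 559.0096364780478 307.95472028671185 242.8164826944207 -0.13728361453822413 [-0.13282931  0.67764903  0.77803496]
{'t': np.float64(11.75), 'q': array([-0.336,  0.528,  1.657, -0.006,  0.946, -0.677]), 'qd': array([-0.001, -0.002, -0.   ,  0.001,  0.   , -0.001]), 'tau': array([  3.324, -41.061, -14.89 ,   1.307,  -0.317,  -0.12 ]), 'tcp_pos': array([ 0.559, -0.079,  0.167]), 'tool_rot': array([ 0.576,  0.818, -0.001,  0.006]), 'force': array([-3.296, -5.604,  0.42 ]), 'ft_torque': array([-0.856,  0.558, -0.115]), 'finger_gap': np.float64(0.118)}
```

View pics/c5.png

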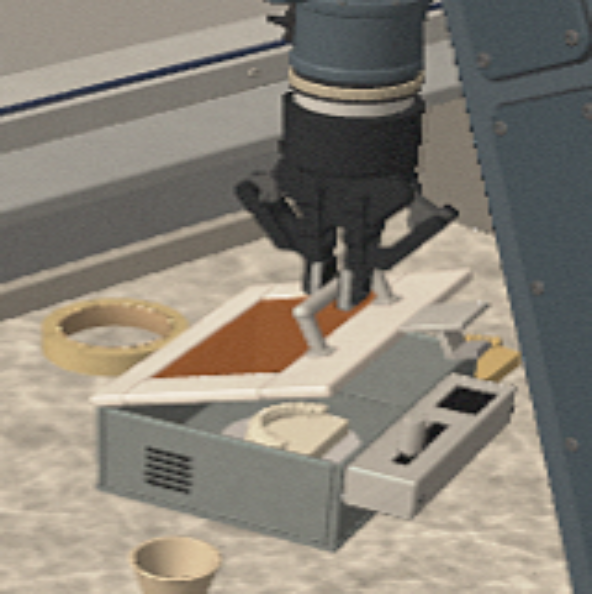

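The cover is rising freely in the fingers, at about 0.4 rad, with the cast visible inside. I'll continue to about 0.82 rad.

drive_tool(deltas=[0,0.37,-0.4,0,0,0.76,-0.79,0,0,1.17,-1.16,0,0,1.59,-1.5,0,0,2.03,-1.85,0,-0.1,2.48,-2.17,0,-0.1,2.94,-2.47,0,-0.1,3.41,-2.75,0,-0.1,3.9,-3.0,0,-0.1,4.39,-3.25,0,-0.1,4.6,-3.35,0,-0.1,4.6,-3.35,0])

```text
t: 12.95
tcp_pos: [0.6016, -0.0648, 0.2026]
tool_rot: [0.575, 0.818, -0.002, 0.006]
force: [-5.3, -4.6, 5.4]
finger_gap: 0.12
```

drive_tool(deltas=[0,0,0,0,0,0,0,0,0,0,0,0])

```text
t: 13.25
tcp_pos: [0.6015, -0.0648, 0.2027]
tool_rot: [0.575, 0.818, -0.002, 0.005]
force: [-1.0, -4.9, -3.0]
finger_gap: 0.117
```

```bash
python3 snap.py 6 scene top; python3 - <<'E'
import cv2
from geo import *
f=cv2.imread('pics/scene_6.png');cv2.imwrite('pics/c6.png',cv2.resize(f[100:320,270:430],None,fx=3.7,fy=2.7))
for n in('cruc','wheel','cast'):
  for t in (0,6):
    W=cloud(load('top',t));u0,u1,v0,v1=dict(cruc=(275,308,280,312),wheel=(438,472,186,220),cast=(450,495,232,268))[n]
    w=W[v0:v1,u0:u1].reshape(-1,3);w=w[w[:,2]>.004];print(n,t,len(w),np.round(w.mean(0),4))
# lid slope: fit plane on lid pts in scene view
W=cloud(load('scene',6)).reshape(-1,3);th=np.radians(19.4)
o=np.array([.5336,-.0886])+.05*np.array([np.cos(th),np.sin(th)])
d=W[:,:2]-o;x=d@[np.cos(th),np.sin(th)];y=d@[-np.sin(th),np.cos(th)]
m=(abs(y)<.1)&(abs(y)>.06)&(x>-.06)&(x<.08)&(W[:,2]>.105)&(W[:,2]<.26)
print(m.sum());l=cv2.fitLine(np.c_[x,W[:,2]][m].astype(np.float32),cv2.DIST_HUBER,0,.01,.01).ravel();print(l,np.arctan(-l[1]/l[0]))
E
```

```text
scene 559.0096364780478 559.0096364780478 307.95472028671185 242.8164826944207 -0.13728361453822413 [-0.13282931  0.67764903  0.77803496]
top 478.68485022371306 478.68485022371306 325.2517984466408 233.12301416393063 -0.09665696406204595 [0.5521601  0.02833768 0.97236192]
{'t': np.float64(13.35), 'q': array([-0.288,  0.531,  1.52 , -0.009,  1.082, -0.629]), 'qd': array([ 0.   ,  0.   ,  0.001, -0.001, -0.002, -0.   ]), 'tau': array([  2.603, -44.797, -17.282,   1.016,  -0.099,  -0.15 ]), 'tcp_pos': array([ 0.602, -0.065,  0.203]), 'tool_rot': array([ 0.575,  0.818, -0.002,  0.005]), 'force': array([-1.403, -4.55 , -3.5  ]), 'ft_torque': array([-0.745,  0.4  , -0.179]), 'finger_gap': np.float64(0.118)}
cruc 0 502 [0.4985 0.0967 0.0232]
cruc 6 500 [0.4984 0.0967 0.0235]
wheel 0 598 [ 0.6931 -0.2311  0.0098]
wheel 6 911 [ 0.627  -0.1114  0.455 ]
cast 0 761 [ 0.5985 -0.2627  0.0163]
cast 6 1290 [ 0.5755 -0.1133  0.5021]
371
[ 0.71079814 -0.703396    0.02110392  0.16288717] 0.78016406
```

View pics/c6.png

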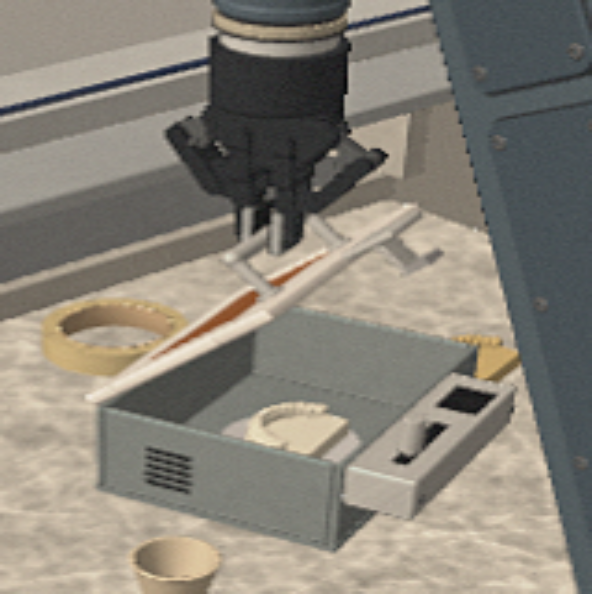

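The cover stands at about 0.8 rad, held by the bar in the fingers. I'm handing in.

```bash
python3 -c "
from station import manip
print(manip.sign_off())"
```

```text
the job is handed in; nothing more can be done
None
```

The cover now stands about half open, at 0.78 to 0.8 rad (roughly 45°), and the gripper is still holding it by the handle. I handed the job in at about 13.4 s.

- **Tug:** I took the handle and tugged before touching the bolt. The cover was caught: the pull rose to about 21 N with only 3 mm of rise.
- **Bolt:** I released the handle, pinched the knob and slid it about 24 mm left until it stopped hard at about 23 N. The knob showed near the left end in the pictures, but the top view had it partly hidden.
- **Lift:** I took the handle again; a 1 cm test lift met only about 5 N. I then lifted the cover along its arc to its final angle.

**Last checks:**
- **Cover angle:** a fit to the camera depth gave 0.78 rad. The arm's own position puts it between 0.8 and 0.82.
- **Grip:** the gripper was commanded to grip with 50 N, the finger gap matched the bar, and the outside force was about 6 N.
- **Crucible:** it had not moved (within about 0.1 mm).
- **Yellow cast and wheel:** the arm hid both from the top camera at the end, so that measurement failed. The scene view showed the visible part of the cast where it had been, and the gripper's fingers worked only over the box. I did not measure the wheel again.

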